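Lay the carton of carrom men down in the centre circle

TASK

The carton of carrom men stands on end on the carrom board, off to one side of the big centre circle. Push it low down so that it slides, still standing, up to the circle, then push it over near its top so that it falls flat on a broad face wholly inside the circle's outer line, ready for the men to be taken out. Only push it, do not pick it up or let it fall outside the circle, and leave everything else on the board where it stands.

Things in the scene. Friction and masses are not known exactly. Their poses are not given: they have to be found in the camera images.
- board: Square carrom board, fixed, but shifted and turned a little each time: 600 mm playing field of pale lacquered plywood inside a dark wooden frame 60 mm wide that stands 20 mm above the field. Origin: middle of the field, whose surface is world height 0; x and y run parallel to its sides (x away from the robot), z up.
- circle (a point): Centre of the board's big centre circle, on the playing surface. Its outer line, thin and dark, has a radius of 85 mm; within it are a fine star pattern and a small filled spot. Axes as the board's.
- coin_box: Closed brown cardboard carton of carrom men, a strip of paper tape over its end cap: 66 mm wide (own x), 40 mm thick (own y), 105 mm tall (own z, up while it stands), about 0.19 kg. Origin: its centre, 52.5 mm up standing, 20 mm up lying on a broad face. Starts standing 0.13 to 0.19 m from the circle's centre, to its left or right along the board's y, a broad face roughly towards it.
- box_top (a point): Middle of the carton's top end. Pushed slowly on a broad face no higher than 40 mm, the carton slides upright (friction about 0.4, some 1 N); pushed at 85 mm or higher it tips about its far bottom edge and, once past 21 degrees, falls by itself. Tipped slowly (40 mm/s), its centre lands about 77 mm ahead of where it stood. Either broad face may be down.
- corner_a (a point): Corner of the carton's broad outline at half its thickness, +33 mm along its own x and +52.5 mm along its own z from its centre (top end).
- corner_b (a point): Corner of the carton's broad outline at half its thickness, -33 mm along its own x and +52.5 mm along its own z from its centre (top end).
- corner_c (a point): Corner of the carton's broad outline at half its thickness, -33 mm along its own x and -52.5 mm along its own z from its centre (bottom end).
- corner_d (a point): Corner of the carton's broad outline at half its thickness, +33 mm along its own x and -52.5 mm along its own z from its centre (bottom end).
- pump_bottle: Empty clear plastic pump dispenser bottle, 64 mm in diameter and 186 mm tall with its white pump (spout 48 mm long); stands on the side of the circle opposite to the carton. Origin: centre of its underside. Leave it standing where it is.
- coaster: Round bamboo coaster, 96 mm in diameter, 7 mm thick, with the steel glass on it. Origin: centre of its underside. Leave it.
- steel_glass: Steel drinking glass, 110 mm tall, 74 mm in diameter at the rim, standing on the coaster near the far edge of the board. Origin: centre of its underside. Leave it.
- tin: Small round metal tin, 62 mm in diameter, 33 mm tall, near the far edge of the board. Origin: centre of its underside. Leave it.
- striker: Black acrylic striker disc, 41 mm in diameter, 9 mm thick, near the robot's edge of the board. Origin: centre of its underside. Leave it.
- man_a: Loose pale wooden carrom man, a disc 31 mm in diameter, 8 mm thick, on the robot's side of the board. Origin: centre of its underside. Leave it.
- man_b: Loose dark wooden carrom man, a disc 31 mm in diameter, 8 mm thick, on the robot's side of the board. Origin: centre of its underside. Leave it.
There are look-alikes about, which are no part of the job. Of the things shaped like the pump_bottle, the clear one is meant.

How it is judged:
By the outcome, as a careful person would: the job done as asked, in the order asked, and still so for the second after the job is handed in, with the robot touching nothing.
It also fails if it takes over 48 s, if anything falls off the work surface, if the arm or the gripper's body presses on something with over 40 N, if the wrist force passes 120 N, or if a joint passes its speed limit or range.

ROBOT

A 7-joint arm with a two-finger parallel gripper is mounted at the origin on the work surface. World frame = base frame: x ahead of the robot, y to its left, z up, the work surface at z = 0. Lengths are in m, angles in degrees, forces in N, time in s.
With the tool pointing down it reaches from about 0.425 to 0.875 m from the base axis. Payload 4.7 kg.
Tool frame: the origin (TCP) lies at the very end of the fingers, on their centre line; the grasp point (between the pads) lies 19 mm behind it; z points along the fingers, y is the line along which they close (so a half turn about z gives the same grasp; the last joint's range is limited). The gripper opens to 87 mm and grips with 3 to 60 N. Pads are 19 mm wide; open, the fingers measure 117 mm over their backs; the gripper's body (75 mm by 190 mm) begins 51 mm behind the grasp point.
Start: joints at [0.808, 18.392, -4.016, 83.108, 1.295, 78.541, -3.26], TCP at [0.65, -0, 0.223] pointing down, gripper open.
Joint ranges: [-163.93, 163.93], [-17.29, 119.83], [-79.2, 71.16], [3.27, 140.29], [-89.18, 269.18], [5.43, 117.66], [-154.24, 154.24]. Speed limits (degrees/s): [147.25, 147.25, 180, 180, 180, 180, 180].

INTERFACE

Orientations are given as [roll, pitch, yaw] about the fixed x, y, z axes, in that order (R = Rz(yaw) Ry(pitch) Rx(roll)).
In Python, from cell import get_obs, read_camera, sign_off, silhouettes gives the robot as it stands.
- The arm moves only by the tool play_rows, never from a script. Its argument "steps" is a list that holds one entry, the list of rows, each a list of 7 numbers: the shift along the tool's x, y, z in m, then the turn, a rotation vector about the tool's x, y, z in rad, then the finger opening in m, from 0 to 0.087. A call has 1 to 12 rows; each row shifts and turns the commanded pose from where the row before left it, along the tool's axes as they then stand; what a row does not reach is not made up. A row lasts 1/10 s, in which the tool goes at most 50 mm and 8.59 degrees, less where a joint would pass 70% of its speed; a pose out of reach is approached as far as the arm can. A call is refused whole if a number of a shift passes 0.05 or a number of a turn 0.15, either way. A call with a gripper value outside its range is refused whole. The fingers move at their own pace and stop on an object; "force" is the grip in N (left out, the last holds). Time passes only in rows, so rows that do not move let the fingers close. It gives the time, the measured TCP pose, the force, the opening and the grip force at its end, in the units of the state.
- get_obs(): the state, without advancing time (a new reading comes with each control period).
- read_camera(name): name is "scene" or "side" or "wrist"; returns a dict with "frame" (420x560x3 uint8, red, green, blue), "intrinsics" (3x3 intrinsics, pixels), "view" (4x4, takes a point from world to camera coordinates). Camera axes: x right, y up, looking along -z (the intrinsics and any distortion apply to the point x, -y, -z); pixel columns grow to the right and rows downward; lengths in m; the calibration is good to about 2 mm. A picture is of the moment at which its call begins. There is no depth.
- sign_off(): hands the job in; it is judged then, once.
Trained networks look in the newest picture that a camera, given by its name, has taken for a name from the list of things; names that differ only in an ending like _2 or _b are one class to them, and where a whole thing is asked for, a point or a joint stands for the part that bears it (a point fixed in the world has none). Each returns a list of dicts, best first, with "p" (0 to 1); they miss things now and then, are a little off and sometimes report something else, mostly with a low value. They report only what shows in the picture. A call takes as long as a camera call. They do not tell look-alikes from the thing itself.
- silhouettes(camera, name): "pixels" (420x560 bool, what is visible of it) and "extent" ([left, top, right, bottom] in pixels, round what is visible of it).
The state is a dict: "time_s": time; "qpos": joint angles; "joint_velocities": joint speeds; "effort": joint torques, N m; "tool_pos": TCP position; "tool_rot": TCP orientation; "force": force on the tool from outside, world axes, zero at the start; "wrist_torque": the same for the moment, N m; "grip_width": finger opening in m; "grasp_force": force on a finger pad.
Only numpy, scipy, OpenCV 4.12 (cv2) and the standard library are available. Lean on these libraries where they do the work, as an engineer would, in place of code of your own. Each camera call takes 0.05 s, during which the arm holds its last target. There are 200 camera calls.

## Working session

There is one attempt and no reset: what is moved stays moved. The work goes in short steps, Python scripts to look and compute and a tool call to move; the robot and the scene stay as the last step left them, time stands still between calls to the robot, and variables do not carry over. Pictures are saved under pics/ and viewed, at most 10 in all, crops included, and the job is handed in when it is done.

Besides the shell and the picture viewer there is one more tool, called after ">>>" by a JSON object that holds its "fn" and its "kwargs". play_rows: Moves the arm, as the interface text tells. Its arguments: {"type":"object","properties":{"steps":{"type":"array","items":{"type":"array","items":{"type":"array","items":{"type":"number"}}}},"force":{"type":"number"}},"required":["steps"]}

```bash
mkdir -p pics; cat > h.py <<'E'
import numpy as np, cv2
from cell import get_obs, read_camera, sign_off, silhouettes
def ray(c,u,v):
    K=np.array(c["intrinsics"]);V=np.array(c["view"]);R=V[:3,:3];t=V[:3,3]
    d=np.linalg.inv(K)@[u,v,1]; d=R.T@np.array([d[0],-d[1],-d[2]]); return -R.T@t,d
def atz(c,u,v,z):
    o,d=ray(c,u,v); return o+d*(z-o[2])/d[2]
def proj(c,P):
    P=np.atleast_2d(P);V=np.array(c["view"]);q=P@V[:3,:3].T+V[:3,3]
    q=q*[1,-1,-1]; p=q@np.array(c["intrinsics"]).T; return p[:,:2]/p[:,2:]
E
python3 - <<'E'
from h import *
import pickle
C={}
for n in ("scene","side"):
    c=C[n]=read_camera(n); cv2.imwrite(f"pics/{n}0.png",c["frame"][:,:,::-1])
    o,_=ray(c,0,0);print(n,o.round(3))
    for k in ["coin_box","circle","pump_bottle","striker","man_a","tin","coaster","steel_glass","board"]:
        try:
            for d in silhouettes(n,k)[:3]: print(k,round(d["p"],2),np.round(d["extent"]),d["pixels"].sum())
        except Exception as e: print(k,e)
pickle.dump(C,open("C.pkl","wb"))
print(get_obs())
E
```

```text
scene [ 1.055 -0.484  0.647]
coin_box 0.64 [136. 264. 180. 331.] 1888
circle 0.76 [  1. 170. 432. 420.] 66412
pump_bottle 0.98 [285. 110. 310. 158.] 745
pump_bottle 0.96 [258. 193. 283. 249.] 1034
pump_bottle 0.56 [139. 267. 181. 332.] 1868
striker 0.63 [182. 234. 196. 241.] 140
tin 0.49 [300. 240. 334. 298.] 1608
coaster 0.57 [288. 278. 334. 308.] 672
steel_glass 0.74 [297. 239. 334. 301.] 1741
board 0.86 [  0. 166. 430. 419.] 67211
side [ 0.318 -0.417  0.755]
coin_box 0.93 [332. 335. 380. 388.] 1855
circle 0.75 [130. 184. 560. 420.] 71080
circle 0.16 [230. 266. 242. 277.] 117
pump_bottle 0.65 [283. 188. 310. 258.] 1483
pump_bottle 0.58 [146. 117. 188. 179.] 1133
striker 0.83 [229. 303. 249. 321.] 284
man_a 0.59 [256. 398. 272. 412.] 209
man_a 0.59 [229. 267. 238. 280.] 120
man_a 0.49 [330. 334. 379. 386.] 1876
tin 0.73 [400. 306. 439. 334.] 871
coaster 0.96 [351. 236. 392. 266.] 530
steel_glass 0.65 [362. 204. 397. 257.] 1272
board 0.94 [127. 184. 560. 420.] 70105
{'time_s': 1.0, 'qpos': array([ 0.80861991, 18.39029952, -4.01756563, 83.10800169,  1.29388009,
       78.53922412, -3.26324616]), 'joint_velocities': array([-0.00286204, -0.03543373,  0.0804148 , -0.01743266, -0.08749752,
       -0.06428666, -0.02312154]), 'effort': array([ 1.84640407e-04, -4.91119409e+01, -4.02849577e-01, -3.12780154e+01,
       -6.37141010e-02,  3.37723782e-02,  2.55275310e-06]), 'tool_pos': array([ 6.50027737e-01, -1.43129694e-05,  2.22601191e-01]), 'tool_rot': array([1.79992451e+02, 1.12270622e-03, 8.99981083e+01]), 'force': array([-0.22966275, -0.47795242,  0.49091398]), 'wrist_torque': array([ 0.00804415, -0.03034916,  0.01119459]), 'grasp_force': 0.0, 'grip_width': 0.08714877793707777}
```

View pics/scene0.png

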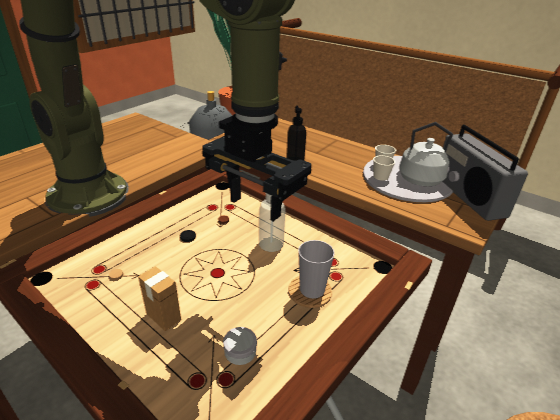

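View pics/side0.png

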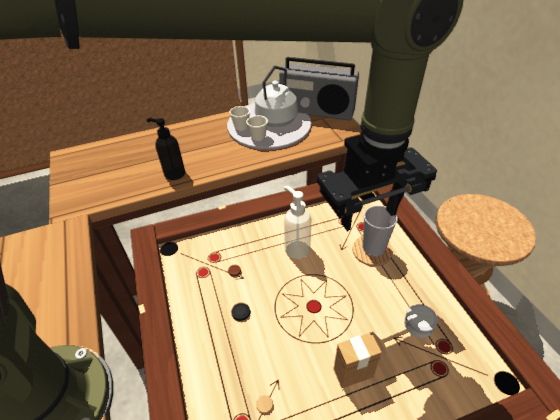

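```bash
cat > m.py <<'E'
from h import *
from scipy.optimize import minimize
def spot(c,u,v):
    f=c["frame"].astype(int); m=((f[:,:,0]-f[:,:,1]>60)&(f[:,:,1]<80)).astype(np.uint8)
    n,l,s,ce=cv2.connectedComponentsWithStats(m); d=np.hypot(*(ce-[u,v]).T); d[s[:,4]<15]=1e9
    i=d.argmin(); return ce[i],s[i,4]
def boxmask(c,p,z=0):
    x,y,a=p; P=[]
    for sx in(-1,1):
        for sy in(-1,1):
            for h in(0,.105):
                P.append([x+sx*.033*np.cos(a)-sy*.02*np.sin(a),y+sx*.033*np.sin(a)+sy*.02*np.cos(a),h])
    q=proj(c,P); m=np.zeros((840,1120),np.uint8); cv2.fillConvexPoly(m,cv2.convexHull((q*2).round().astype(np.int32)),1); return cv2.resize(m*255,(560,420),interpolation=cv2.INTER_AREA)/255.
def fitbox(CM,p0):
    def cost(p): return sum(1-np.minimum(boxmask(c,p),m).sum()/np.maximum(boxmask(c,p),m).sum() for c,m in CM)
    best=None
    for a in np.radians([-20,-10,0,10,20]):
        r=minimize(cost,[p0[0],p0[1],a],method="Nelder-Mead",options=dict(initial_simplex=[[p0[0],p0[1],a],[p0[0]+.015,p0[1],a],[p0[0],p0[1]+.015,a],[p0[0],p0[1],a+.15]]))
        if best is None or r.fun<best.fun: best=r
    return best.x,best.fun
E
python3 - <<'E'
from m import *
C={n:read_camera(n) for n in("scene","side")}
for n,uv in(("scene",(217,273)),("side",(314,307))):
    s,a=spot(C[n],*uv); print(n,"spot",s,a,atz(C[n],*s,0).round(4))
CM=[]
for n in C:
    d=[e for e in silhouettes(n,"coin_box")][0]; CM.append((C[n],d["pixels"].astype(float))); print(n,d["p"],d["extent"])
p0=atz(C["side"],360,365,.05)[:2]
for S in (CM,CM[:1],CM[1:]):
    p,f=fitbox(S,p0); print("box",p[:2].round(4),np.degrees(p[2]).round(1),f)
for k,(u,v),z in [("bottle",(299,255),0),("glass",(374,253),.007),("tinside",(421,328),0),("striker",(241,312),.009),("man",(264,404),.008),("man_b",(235,271),.008),("pk1",(169,249),0),("pk2",(507,383),0)]: print(k,atz(C["side"],u,v,z).round(3))
# top-down rectified check, 2 mm/px
for n in C:
    X=np.array([[.35,-.35,0],[.95,-.35,0],[.95,.35,0],[.35,.35,0]]);q=proj(C[n],X).astype(np.float32)
    H=cv2.getPerspectiveTransform(q,np.float32([[350,300],[350,0],[0,0],[0,300]])); C[n]["t"]=cv2.warpPerspective(C[n]["frame"],H,(350,300))
cv2.imwrite("pics/top.png",np.hstack([C["scene"]["t"],C["side"]["t"]])[:,:,::-1])
E
```

```text
scene spot [217.13333333 272.44444444] 90 [ 0.5439 -0.0064  0.    ]
side spot [313.4351145  306.19083969] 131 [ 0.5413 -0.006   0.    ]
scene 0.67 [137.0, 269.4, 180.6, 331.3]
side 0.58 [332.0, 331.5, 379.5, 386.4]
box [ 0.5486 -0.1678] -5.1 0.1134414845618692
box [ 0.5516 -0.1694] -6.4 0.05472797388016193
box [ 0.5484 -0.1674] -1.6 0.037430102934778664
bottle [0.57  0.137 0.   ]
glass [0.737 0.066 0.007]
tinside [ 0.725 -0.141  0.   ]
striker [0.39  0.037 0.009]
man [ 0.37  -0.158  0.008]
man_b [0.411 0.147 0.008]
pk1 [0.28  0.283 0.   ]
pk2 [ 0.804 -0.297  0.   ]
```

View pics/top.png

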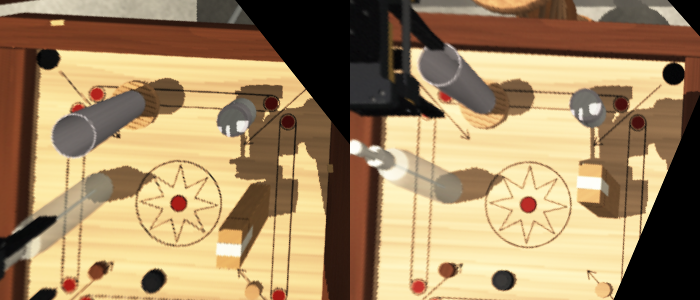

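>>> {"fn": "play_rows", "kwargs": {"steps": [[[-0.031,-0.012,0,0,0,0,0.03],[-0.031,-0.012,0,0,0,0,0.03],[-0.031,-0.012,0,0,0,0,0.03],[-0.031,-0.012,0,0,0,0,0.03],[-0.031,-0.012,0,0,0,0,0.03],[-0.031,-0.012,0,0,0,0,0.03],[-0.031,-0.012,0,0,0,0,0.03],[-0.031,-0.013,0,0,0,-0.035,0.03],[0,0,0,0,0.131,0,0.03],[0,0,0,0,0.131,0,0.03],[0,0,0,0,0.131,0,0.03],[0,0,0,0,0.131,0,0.03]]]}}

```text
time_s: 2.4
tool_pos: [0.5534, -0.2487, 0.2238]
tool_rot: [179.8, -30.2, 92.1]
force: [-0.3, 0.4, -0.7]
grip_width: 0.0302
grasp_force: 0.0
```

```bash
python3 - <<'E'
from m import *
o=get_obs(); print(o["time_s"],o["tool_pos"],o["tool_rot"],o["grip_width"],o["force"])
C={n:read_camera(n) for n in("scene","side","wrist")}
CM=[]
for n in C:
    d=silhouettes(n,"coin_box")
    if d: d=d[0];print(n,d["p"],d["extent"]); CM.append((C[n],d["pixels"].astype(float)))
p,f=fitbox(CM[:2],[.549,-.168]); print("box",p[:2].round(4),np.degrees(p[2]).round(1),f)
im=np.hstack([C["wrist"]["frame"],cv2.resize(C["side"]["frame"][310:410,310:400],None,fx=2.66,fy=4.2)]) [:420,:800]
cv2.imwrite("pics/w1.png",im[:,:,::-1])
E
```

```text
2.4 [ 0.55344283 -0.24868054  0.22382028] [179.82211165 -30.23318865  92.08250324] 0.030218862895979717 [-0.25369326  0.42774025 -0.74565735]
scene 0.64 [139.1, 267.5, 181.5, 334.0]
side 0.95 [333.1, 350.3, 371.6, 384.4]
wrist 0.8 [246.2, 157.4, 323.6, 230.7]
box [ 0.5497 -0.1684] -3.7 0.6464195205866562
```

View pics/w1.png

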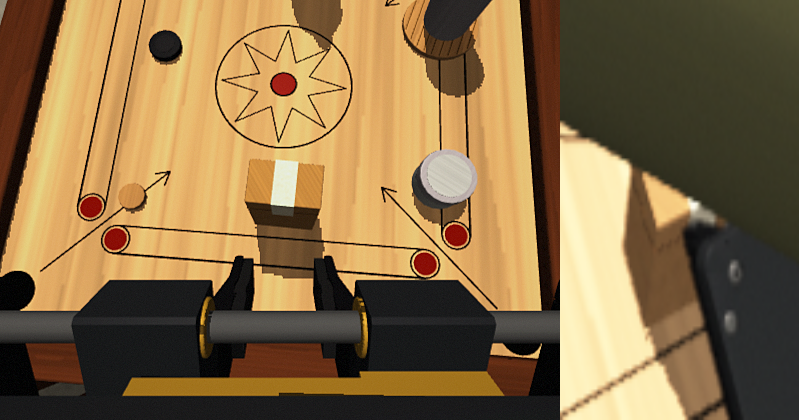

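The wrist view shows the taped carton at (285,190) straight behind the circle's spot at (284,84). It is the only taped carton in view. The pad midline is at about column 284. Next I measure it in this view.

```bash
cat > w.py <<'E'
from m import *
import sys
c=read_camera("wrist"); d=silhouettes("wrist","coin_box")[0]; print(d["p"],d["extent"])
x0=[float(a) for a in sys.argv[1:3]]
p,f=fitbox([(c,d["pixels"].astype(float))],x0); print("box",p[:2].round(4),np.degrees(p[2]).round(1),f)
s,a=spot(c,*[float(v) for v in sys.argv[3:5]]); print("spot",s,a,atz(c,*s,0).round(4)); o=get_obs();print(o["time_s"],o["tool_pos"],o["tool_rot"],o["force"])
E
python3 w.py .549 -.168 284 84
```

```text
0.96 [240.0, 167.6, 324.1, 236.0]
box [ 0.5482 -0.1694] -4.1 0.029033367617902872
spot [280.96954315  90.00761421] 394 [ 0.5416 -0.0065  0.    ]
2.8 [ 0.55397629 -0.2459739   0.22431235] [179.82211842 -29.91881824  92.296505  ] [ 0.12881691  0.19295994 -0.14212824]
```

>>> {"fn": "play_rows", "kwargs": {"steps": [[[-0.0164,0,0.0284,0,0,0,0.03],[-0.0164,0,0.0284,0,0,0,0.03],[-0.0164,0,0.0284,0,0,0,0.03],[-0.0164,0,0.0284,0,0,0,0.03],[-0.0164,0,0.0284,0,0,0,0.03],[-0.0164,0,0.0284,0,0,0,0.03],[0,0,0,0,0,0,0.03],[0.0087,0,0.005,0,0,0,0.03],[0.0087,0,0.005,0,0,0,0.03],[0.0087,0,0.005,0,0,0,0.03],[0.0043,0,0.0025,0,0,0,0.03],[0,0,0,0,0,0,0.03]]]}}

```text
time_s: 4.0
tool_pos: [0.5524, -0.2115, 0.027]
tool_rot: [179.9, -30.0, 92.2]
force: [0.2, 0.0, 0.2]
grip_width: 0.0299
grasp_force: 0.0
```

```bash
python3 w.py .549 -.168 284 84
```

```text
0.78 [164.8, 63.9, 380.3, 244.7]
box [ 0.5478 -0.1686] -4.6 0.030179336100172094
spot [279.06381728 209.34833973] 234811 [ 0.5476 -0.1709  0.    ]
4.1 [ 0.5519775  -0.21313649  0.02635679] [179.95321383 -29.97140549  92.03749265] [-0.59631352  0.42237409  0.37792307]
```

>>> {"fn": "play_rows", "kwargs": {"steps": [[[0.0043,0,0.0025,0,0,0,0.03],[0.0043,0,0.0025,0,0,0,0.03],[0.0026,0,0.0015,0,0,0,0.03],[0.0026,0,0.0015,0,0,0,0.03],[0.0026,0,0.0015,0,0,0,0.03],[0.0035,0,0.002,0,0,0,0.03],[0.0035,0,0.002,0,0,0,0.03],[0.0035,0,0.002,0,0,0,0.03],[0.0035,0,0.002,0,0,0,0.03],[0.0035,0,0.002,0,0,0,0.03],[0.0035,0,0.002,0,0,0,0.03],[0.0035,0,0.002,0,0,0,0.03]]]}}

```text
time_s: 5.3
tool_pos: [0.5501, -0.1654, 0.0259]
tool_rot: [-180.0, -30.0, 92.0]
force: [0.9, -0.4, -0.4]
grip_width: 0.03
grasp_force: 0.4
```

```bash
python3 w.py .549 -.138 284 84
```

```text
0.61 [158.1, 101.6, 382.7, 263.1]
box [ 0.5444 -0.136 ] 1.9 0.036490458580495044
spot [279.99632893  37.04625551] 1362 [ 0.5416 -0.0065  0.    ]
5.4 [ 0.55017266 -0.16472423  0.02610456] [179.99574023 -30.0645131   92.0660558 ] [ 0.50737561 -0.09073504  0.05921979]
```

>>> {"fn": "play_rows", "kwargs": {"steps": [[[0.0035,0,0.002,0,0,0,0.03],[0.0035,0,0.002,0,0,0,0.03],[0.0035,0,0.002,0,0,0,0.03],[0.0035,0,0.002,0,0,0,0.03],[0.0035,0,0.002,0,0,0,0.03],[0.0035,0,0.002,0,0,0,0.03],[0.0035,0,0.002,0,0,0,0.03],[0.0035,0,0.002,0,0,0,0.03],[0.0035,0,0.002,0,0,0,0.03],[0.0035,0,0.002,0,0,0,0.03],[0.0035,0,0.002,0,0,0,0.03],[0.0035,0,0.002,0,0,0,0.03]]]}}

```text
time_s: 6.6
tool_pos: [0.5484, -0.117, 0.0262]
tool_rot: [180.0, -30.0, 92.0]
force: [-0.8, -0.7, -0.5]
grip_width: 0.0301
grasp_force: 0.4
```

```bash
python3 w.py .545 -.088 284 84
```

```text
0.91 [163.9, 102.3, 381.3, 261.6]
box [ 0.543  -0.0878] 1.6 0.04134321169797828
spot [279.80451128  94.20551378] 798 [ 5.413e-01 -4.000e-04  0.000e+00]
6.7 [ 0.54843321 -0.11637464  0.02632341] [179.9978676  -30.0644826   92.06486425] [ 0.19507778 -0.30170056  0.37264895]
```

>>> {"fn": "play_rows", "kwargs": {"steps": [[[0.0022,0,0.0013,0,0,0,0.03],[0.0022,0,0.0013,0,0,0,0.03],[0,0,0,0,0,0,0.03],[-0.0087,0,-0.005,0,0,0,0.03],[-0.0087,0,-0.005,0,0,0,0.03],[-0.0087,0,-0.005,0,0,0,0.03],[0.0103,-0.001,-0.0179,0,0,0,0.03],[0.0103,-0.001,-0.0179,0,0,0,0.03],[0.0103,-0.002,-0.0179,0,0,0,0.03],[0,0,0,0,0,0,0.03],[0.0087,0,0.005,0,0,0,0.03],[0,0,0,0,0,0,0.03]]]}}

```text
time_s: 7.9
tool_pos: [0.5444, -0.1306, 0.0871]
tool_rot: [-179.9, -30.1, 92.1]
force: [0.3, 0.5, 0.7]
grip_width: 0.0297
grasp_force: 0.0
```

```bash
python3 w.py .543 -.083 284 84
```

```text
0.75 [218.8, 133.7, 353.4, 245.0]
box [ 0.5427 -0.0827] 2.3 0.031431295885935184
spot [286.61726619 122.87338129] 695 [ 0.5415 -0.003   0.    ]
8.0 [ 0.54433356 -0.13170867  0.08695889] [-179.88588655  -30.08425105   92.00950957] [ 0.26993743  0.31845623 -0.91442273]
```

>>> {"fn": "play_rows", "kwargs": {"steps": [[[0.0052,0,0.003,0,0,0,0.03],[0.0052,0,0.003,0,0,0,0.03],[0.0035,0,0.002,0,0,0,0.03],[0.0035,0,0.002,0,0,0,0.03],[0.0035,0,0.002,0,0,0,0.03],[0.0035,0,0.002,0,0,0,0.03],[0.0035,0,0.002,0,0,0,0.03],[0.0035,0,0.002,0,0,0,0.03],[0.0035,0,0.002,0,0,0,0.03],[0.0035,0,0.002,0,0,0,0.03],[0.0035,0,0.002,0,0,0,0.03],[0.0035,0,0.002,0,0,0,0.03]]]}}

```text
time_s: 9.2
tool_pos: [0.5431, -0.0799, 0.0882]
tool_rot: [-180.0, -30.0, 92.0]
force: [-0.2, -0.8, 0.8]
grip_width: 0.0297
grasp_force: 0.0
```

>>> {"fn": "play_rows", "kwargs": {"steps": [[[0.0035,0,0.002,0,0,0,0.03],[0.0035,0,0.002,0,0,0,0.03],[0.0035,0,0.002,0,0,0,0.03],[0.0035,0,0.002,0,0,0,0.03],[0,0,0,0,0,0,0.03],[0,0,0,0,0,0,0.03],[0,0,0,0,0,0,0.03],[0,0,0,0,0,0,0.03]]]}}

```text
time_s: 10.0
tool_pos: [0.5426, -0.0646, 0.0883]
tool_rot: [180.0, -30.0, 92.0]
force: [-0.2, -0.9, -0.1]
grip_width: 0.03
grasp_force: 0.0
```

```bash
python3 - <<'E'
from h import *
a=[read_camera(n)["frame"] for n in("side","wrist")]
cv2.imwrite("pics/f1.png",cv2.resize(np.hstack(a),(800,300))[:,:,::-1]); print(get_obs()["force"],get_obs()["tool_pos"])
E
```

```text
[ 0.43521774 -0.28601619  0.0394437 ] [ 0.54260984 -0.06443703  0.08833588]
```

View pics/f1.png

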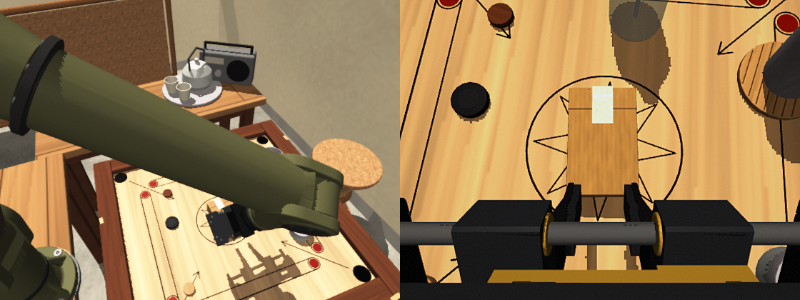

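The carton lies flat in the circle, at about (602,140) in the wrist half of the picture. I back the arm off and check the margin to the line.

>>> {"fn": "play_rows", "kwargs": {"steps": [[[0,0,-0.015,0,0,0,0.03],[0,0,-0.025,0,0,0,0.03],[0,0,-0.025,0,0,0,0.03],[0,0,-0.025,0,0,0,0.03],[0,0,-0.02,0,0,0,0.03],[0,0,0,0,0,0,0.03]]]}}

```text
time_s: 10.7
tool_pos: [0.546, -0.1224, 0.1869]
tool_rot: [179.7, -29.8, 92.0]
force: [-0.3, -0.5, -0.4]
grip_width: 0.03
grasp_force: 0.0
```

```bash
python3 - <<'E'
from m import *
c=read_camera("wrist"); d=silhouettes("wrist","coin_box")[0]; m=d["pixels"].astype(float)
def corners(p,zs):
    x,y,a=p;return [[x+sx*.033*np.cos(a)-sy*.0525*np.sin(a),y+sx*.033*np.sin(a)+sy*.0525*np.cos(a),h] for h in zs for sx,sy in((-1,-1),(1,-1),(1,1),(-1,1))]
def msk(p):
    q=proj(c,corners(p,(0,.04)));k=np.zeros((840,1120),np.uint8);cv2.fillConvexPoly(k,cv2.convexHull((q*2).round().astype(np.int32)),1);return cv2.resize(k*255,(560,420),interpolation=cv2.INTER_AREA)/255.
f=lambda p:1-np.minimum(msk(p),m).sum()/np.maximum(msk(p),m).sum()
p0=np.array([.54,-.006,.035]);r=minimize(f,p0,method="Nelder-Mead",options=dict(initial_simplex=[p0,p0+[.01,0,0],p0+[0,.01,0],p0+[0,0,.1]]))
print(d["p"],r.x,r.fun,"corner r",np.hypot(*(np.array(corners(r.x,[0]))[:,:2]-[.542,-.006]).T))
im=c["frame"].copy()
t=np.linspace(0,6.28,200);ci=proj(c,np.c_[.542+.085*np.cos(t),-.006+.085*np.sin(t),0*t])
for P,col in((ci,(0,0,255)),(proj(c,corners(r.x,[0])),(0,255,0))): cv2.polylines(im,[P.round().astype(np.int32)],True,col,1)
cv2.imwrite("pics/f2.png",im[:,:,::-1]); print(get_obs()["tool_pos"])
E
```

```text
0.72 [ 0.54027552 -0.00846519  0.03611341] 0.01968076839227406 corner r [0.06500812 0.0631413  0.0590131  0.06100638]
[ 0.54458802 -0.11955843  0.18388016]
```

View pics/f2.png

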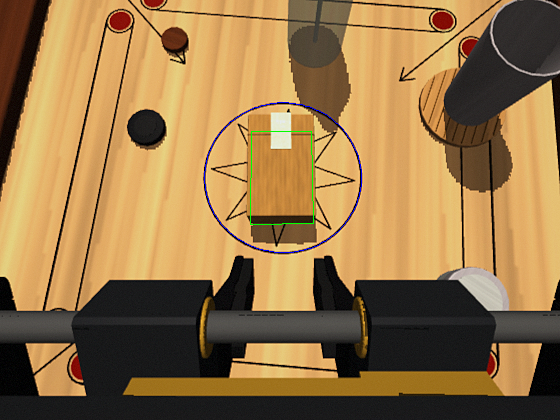

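The carton lies flat and central at about (282,175). Its fitted corners are at most 65 mm from the centre of the 85 mm circle, and the other things in view stand where they were.

```bash
python3 -c "
from cell import sign_off
print(sign_off())"
```

```text
the job is handed in; nothing more can be done
None
```

The carton slid upright to the circle, was tipped over, and lies flat wholly inside the outer line, about 20 mm clear of it; nothing else appeared to move, and I have handed the job in.

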